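# Stack the tote over a filled bin

### The arm

A 7-joint arm with a two-finger parallel gripper is mounted at the origin on a cart in front of the work surface, level with it; the furniture and walls round the work are solid. World frame = base frame: x ahead of the robot, y to its left, z up, the work surface at z = 0. Lengths are in m, angles in rad, forces in N, time in s.
With the tool pointing down it reaches from about 0.4 to 0.875 m from the base axis. Payload 19.3 kg.
Tool frame: the origin (TCP) lies at the very end of the fingers, on their centre line; the grasp point (between the pads) lies 19 mm behind it; z points along the fingers, y is the direction in which the jaws open and shut (so a half turn about z gives the same grasp; the last joint's range is limited). The gripper opens to 85 mm and grips with 20 to 120 N. Pads are 22 mm wide; open, the fingers measure 114 mm over their backs; the gripper's body (76 mm by 85 mm) begins 54 mm behind the grasp point. The pads swing forward as they close: fully open they stand 13 mm farther back than shut.
Start: joints at [-1.379, 0.521, -0.036, 1.599, 0.021, 1.021, -0.113], TCP at [0.162, 0.604, 0.231] pointing down, gripper open.
Joint ranges: [-2.91, 2.91], [-0.3, 2.13], [-1.5, 1.42], [0.17, 2.43], [-1.26, 4.41], [0.16, 1.93], [-2.52, 2.52]. Speed limits (rad/s): [1.89, 1.89, 2.39, 2.39, 3.01, 3.01, 3.01].

### API

Orientations are given as [roll, pitch, yaw] about the fixed x, y, z axes, in that order (R = Rz(yaw) Ry(pitch) Rx(roll)).
In Python, from workcell import bot, grab_frame, calibration, workorder gives the robot as it stands.
- The arm moves only by the tool move_arm, never from a script. Its arguments are lists of equal length, an entry for each row: "jaw": the closure in counts, from 0 (fully open) to 255 (shut); "dp": the shift along the tool's x, y, z in units of 800 mm (1.0 is 800 mm), a list of three; "rotation": the turn, a rotation vector about the tool's x, y, z in units of pi rad (1.0 is pi rad), a list of three. In form: {"jaw": [jaw, ...], "dp": [[dx, dy, dz], ...], "rotation": [[rx, ry, rz], ...]}. A call has 1 to 10 rows; each row shifts and turns the commanded pose from where the row before left it, along the tool's axes as they then stand; what a row does not reach is not made up. A row lasts 1/8 s, in which the tool goes at most 62.5 mm and 10.7 degrees, less where a joint would pass 70% of its speed; a pose out of reach is approached as far as the arm can. A call with a number of a shift or a turn outside -1 to 1 is refused whole. A call with a gripper value outside its range is refused whole. The fingers move at their own pace and stop on an object; "squeeze" is the grip in N (left out, the last holds). Time passes only in rows, so rows that do not move let the fingers close. It gives the time, the measured TCP pose, the force and the opening at its end, in the units of the state.
- bot.observe(): the state, without advancing time (a new reading comes with each control period).
- grab_frame(name): name is "scene" or "top" or "wrist"; returns the picture (480x640x3 uint8, blue, green, red); there is no depth.
- calibration(name): a dict with "camera_matrix" (3x3 intrinsics, pixels), "T" (4x4, takes a point from camera to world coordinates). Camera axes: x right, y down, z forward; pixel columns grow to the right and rows downward; lengths in m; the calibration is good to about 2 mm. A picture is of the moment at which its call begins: read the wrist's pose just before it. calibration takes no time and is no camera call; for the wrist camera it gives the pose at the moment of the call.
- workorder.job_done(): hands the job in, once; it reports no verdict.
The state is a dict: "clock": time; "qpos": joint angles; "qd": joint speeds; "joint_efforts": joint torques, N m; "position": TCP position; "tool_rot": TCP orientation; "force": force on the tool from outside, world axes, zero at the start; "moment": the same for the moment, N m; "grip_width": finger opening in m.
Only numpy, scipy, OpenCV 4.12 (cv2) and the standard library are available. Lean on these libraries where they do the work, as an engineer would, in place of code of your own. Each camera call takes 0.05 s, during which the arm holds its last target. There are 200 camera calls.

### The job

The grey bin holds parts pots, so the yellow stack-nest tote must stand on it, not sink into it: lift the tote by its black-topped grip post, turn it half a turn so that its blue end is opposite to the grey bin's, and set it gently with its four lugs on the black decks, just short of the pockets. Keeping it down, slide it towards the grey bin's blue end, feeling for the stops, until it drops fully into the pockets, then let go. Never force it, and leave the pots and the other things alone.

Things in the scene. Friction and masses are not known exactly. Their poses are not given: they have to be found in the camera images.
- base: Grey open bin, 159 x 88 x 49 mm, screwed to the worktop, two parts pots inside (tops 24 mm up). Origin: centre of its underside; x along its length to its blue end plate, z up. Side walls 7 mm thick, inner faces at y = +-35 mm, 36 mm high; end walls 28 mm. On each rim a black saddle strip, on rubber that gives about 1 mm per 10 N downwards. At most 20 N may act between tote and this bin.
- base_slot (a point): Foot of one of four nest slots, 13 mm wide, cut from the top down in both side walls at x = +45 and -20 mm of the grey bin. A tote whose blue end lies over the grey bin's blue end would sink through them onto the pots.
- base_pocket (a point): Nominal floor centre (s = 0) of the rear left pocket, at x -45, y 38.5, z 40 mm of the grey bin. Pockets are 13 mm long, on both sides at x = -45+s and +20+s mm; s, the same for all four, is anywhere from -6.5 to +6.5 mm, changes each time and is NOT measured: this point does not move with it. At each pocket's +x end a stop 5 mm thick rises to z = 49 mm.
- base_deck (a point): Nominal centre (s = 0) of the top of the rear left deck, at x -61.5, y 38.5, z 44 mm of the grey bin. At the -x side of each of the four pockets lies such a flat deck, 20 mm long, 4 mm higher than the pocket floor; it shifts by the same unmeasured s.
- tote: Yellow stack-nest tote, loose, empty, 131 x 84 x 62 mm over all, 0.2 to 0.33 kg. Origin: centre of its underside; x along its length to its blue end plate, z up. Body 128 x 64 mm, side walls 26 and end walls 42 mm high, 59 mm wide below 8 mm height. Stands at first on the worktop, blue end about the same way as the grey bin's. Turned, on the decks its origin is 36 mm above the grey bin's; seated 32 mm.
- tote_lug (a point): Underside centre of the tote's lug at x +45, y +37, z 8 mm. Four lugs, at x = +45 and -20 mm on both sides, 10 mm long (x), 10 mm high, out to y = +-42 mm. With the tote turned and its origin at x = -17 mm of the grey bin, all lugs are over decks for any s; seated, its origin is at x = s (+-1.5 mm).
- tote_grip (a point): Centre of the tote's grip post, 48 mm above the underside. The post is 24 x 24 mm square (faces along the tote's x and y), black-topped, free from z = 26 to 62 mm, in the middle of a low cross bar; take it from above either way round. Around it all is free down to z = 26 mm, but for the end walls 61 mm away along x.
- tote_blue_end (a point): Middle of the outer face of the tote's blue end plate, 67 mm along +x from its origin, 24 mm above its underside.
- base_blue_end (a point): Middle of the outer face of the grey bin's blue end plate, 81 mm along +x from its origin, 16 mm above its underside.
- pot_a: White screw-top parts pot, 42 mm across, 20 mm tall, loose inside the grey bin; origin at the centre of its underside.
- pot_b: Cream parts pot with black lid, 42 mm across, 20 mm tall, loose inside the grey bin; origin at the centre of its underside.
- tally: Bystander: light grey tally counter, 43 x 52 x 20 mm; origin under its centre.
- oils: Bystander: black block with four coloured oil cups, 26 x 88 x 16 mm; origin under its centre.
- driver: Bystander: thin steel screwdriver with a blue cap, 116 mm long, 8 mm thick; origin under its centre.
- blow: Bystander: black rubber blower, 50 mm across, 98 mm tall; origin under its centre.
- dome: Bystander: dust cover with a black knob, 69 mm across, 42 mm tall; origin under its centre.

How it is judged:
On the way, in this order (a step that is already met when the one before it is completed fails the run):
1. the tote is held above the grey bin, turned half a turn, blue end opposite to the grey bin's blue end (angle between the x axis of tote and the x axis of base, either way round below 0.25 rad and height (world z) of tote above 0.045 m and x of tote_blue_end in the frame of base below -0.045 m and x of tote in the frame of base between -0.06 and 0.05 m and y of tote in the frame of base between -0.04 and 0.04 m), for 0.1 s.
2. the turned tote stands on the decks, short of the pockets, its underside 36 mm (+-1.7 mm) above the grey bin's (x of tote_blue_end in the frame of base below -0.045 m and z of tote in the frame of base between 0.0343 and 0.0377 m and x of tote in the frame of base between -0.03 and 0.012 m and y of tote in the frame of base between -0.008 and 0.008 m and contact force between tote and base above 0.5 N and angle between tote's own z axis and vertical below 0.035 rad), for 0.1 s.
3. the tote has dropped into the pockets (x of tote_blue_end in the frame of base below -0.045 m and z of tote in the frame of base between 0.03 and 0.0337 m and x of tote in the frame of base between -0.0105 and 0.0105 m and y of tote in the frame of base between -0.006 and 0.006 m and angle between the x axis of tote and the x axis of base, either way round below 0.09 rad and angle between tote's own z axis and vertical below 0.035 rad), for 0.2 s.
At the end, for the whole second after the job is handed in: Tote stacked on the grey bin, released and still, blue ends opposite (axes within 0.09 rad), level within 0.035 rad, lugs down in the pockets: underside 30 to 33.7 mm above the grey bin's, origin within 10.5 mm along and 6 mm across of the grey bin's origin (all of step 3 and linear speed of tote below 0.01 m/s and contact force between the fingers and tote below 0.1 N); the robot touches nothing.
It fails at once if the tote and the grey bin (with its saddle strips) pressed together with more than 20 N (contact force between tote and base above 20 N).
It fails at once if the tote pressed on a parts pot (contact force between tote and pot_a above 1 N or contact force between tote and pot_b above 1 N).
It fails at once if a parts pot shifted by more than 10 mm (distance of any of pot_a, pot_b from where it was at the start of the episode above 0.01 m).
It fails at once if a bystander shifted by more than 20 mm (distance of any of tally, oils, driver, blow, dome from where it was at the start of the episode above 0.02 m).
It also fails if it takes over 48 s, if anything falls off the work surface, if the arm or the gripper's body presses on something with over 40 N, if the wrist force passes 120 N, or if a joint passes its speed limit or range.

## Working session

There is one attempt and no reset: what is moved stays moved. The work goes in short steps, Python scripts to look and compute and a tool call to move; the robot and the scene stay as the last step left them, time stands still between calls to the robot, and variables do not carry over. Pictures are saved under pics/ and viewed, about 8 in all and at most 12, crops included, and the job is handed in when it is done.

Besides the shell and the picture viewer there is one more tool, called after ">>>" as name(argument=value, ...) on one line, values as JSON. move_arm: Moves the arm, as the interface text tells. Shifts and turns lie within -1 to 1; 1 stands for 800 mm of shift or pi rad of turn. Its arguments: {"type":"object","properties":{"jaw":{"type":"array","items":{"type":"number"}},"dp":{"type":"array","items":{"type":"array","items":{"type":"number","minimum":-1,"maximum":1}}},"rotation":{"type":"array","items":{"type":"array","items":{"type":"number","minimum":-1,"maximum":1}}},"squeeze":{"type":"number"}},"required":["jaw","dp","rotation"]}

```bash
mkdir -p pics
python3 - <<'E'
from workcell import bot, grab_frame, calibration
import cv2
print(bot.observe())
for n in("scene","top"):
    cv2.imwrite(f"pics/{n}0.png",grab_frame(n)); c=calibration(n); print(n,c["camera_matrix"],c["T"])
E
```

```text
{'clock': 0.0, 'qpos': array([-1.37919787,  0.52202229, -0.03631072,  1.60000265,  0.02117608,
        1.02105344, -0.11282423]), 'qd': array([-0.00024595,  0.00029204,  0.00117305, -0.00100158, -0.00034395,
        0.0020203 ,  0.00117077]), 'joint_efforts': array([ 1.99952134e-03, -9.27110910e+01,  1.98083192e+00, -3.69941890e+01,
        1.78821216e-02,  8.29583500e-03,  3.96878204e-05]), 'position': array([0.16171477, 0.60338102, 0.23072266]), 'tool_rot': array([-3.14049285e+00,  6.48785798e-05,  2.87973295e+00]), 'force': array([ 0.73281701, -0.49359614,  0.02702507]), 'moment': array([ 0.01230451, -0.0157721 , -0.04593745]), 'grip_width': 0.08525407089866381}
scene [[484.99023348   0.         312.47787705]
 [  0.         484.99023348 236.26461729]
 [  0.           0.           1.        ]] [[ 0.88817706 -0.21877653  0.40407713  0.15338941]
 [-0.45939664 -0.4040063   0.79103327 -0.91981493]
 [-0.00980981 -0.88820929 -0.45933433  0.49107451]
 [ 0.          0.          0.          1.        ]]
top [[494.49056953   0.         315.9810735 ]
 [  0.         494.49056953 242.62003315]
 [  0.           0.           1.        ]] [[-0.02993811 -0.99525473  0.09258367  0.44998898]
 [-0.99924921  0.02752162 -0.02726847 -0.18426105]
 [ 0.02459102 -0.09333052 -0.99533145  1.01125875]
 [ 0.          0.          0.          1.        ]]
```

View pics/top0.png

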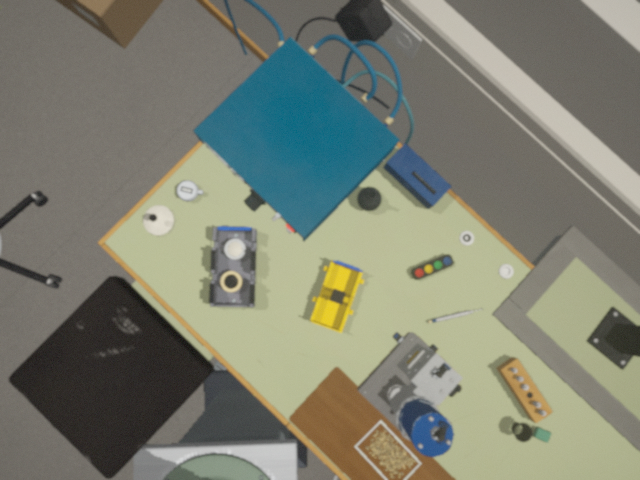

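View pics/scene0.png

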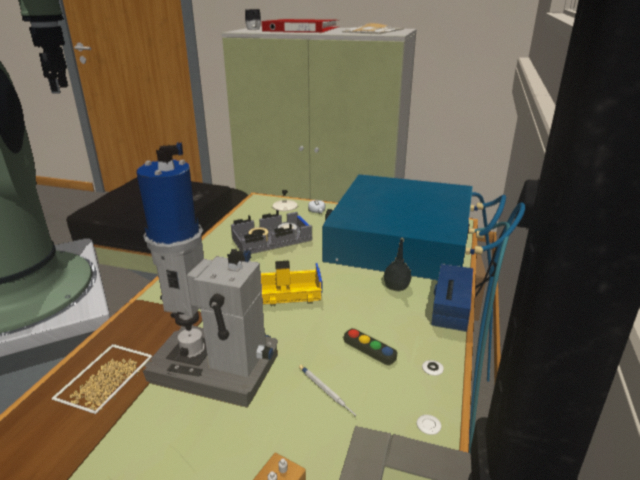

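Top view: the grey bin is at about (234,267) with its blue end up at (235,229). The tote is at (338,297), with its post at (338,296) and blue end at (348,266). I'll zoom in for the measurement.

Run:
```python
import cv2
a=cv2.imread("pics/top0.png")[215:345,195:385]
cv2.imwrite("pics/c1.png",cv2.resize(a,None,fx=4.2,fy=4.2,interpolation=cv2.INTER_CUBIC))
```

```text
(no output)
```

View pics/c1.png

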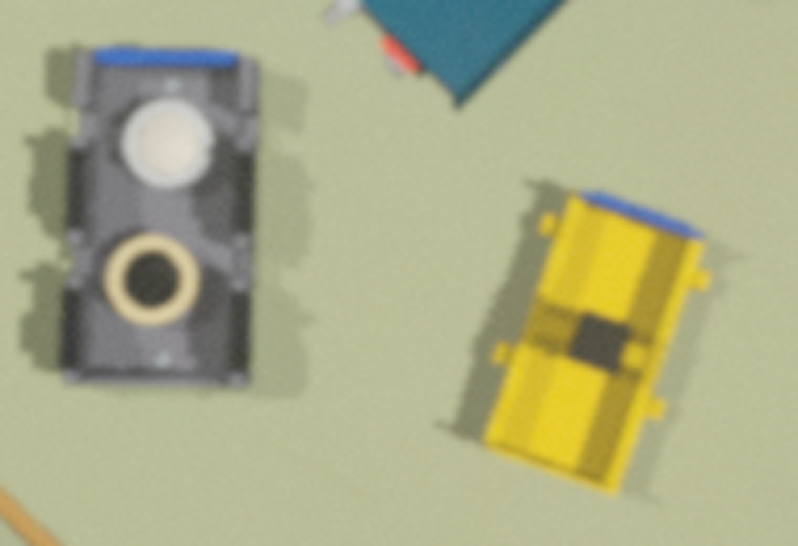

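Crop at 4.2x. The bin's rear corners are near (65,382) and (248,384), and its blue plate runs (95,58) to (240,62). The tote's post top is at (602,341), its lugs at (548,225), (503,354), (700,278) and (654,407), and its blue edge runs from (580,193) to (705,237).

```bash
cat > h.py <<'E'
import numpy as np, cv2
from scipy.optimize import least_squares
from scipy.spatial.transform import Rotation as R
def proj(c,P):
    T=np.linalg.inv(c["T"]); q=(T[:3,:3]@np.asarray(P).T).T+T[:3,3]
    u=(c["camera_matrix"]@q.T).T; return u[:,:2]/u[:,2:]
def place(m,p):
    m=np.array(m,float)/1e3; c,s=np.cos(p[2]),np.sin(p[2])
    return np.c_[p[0]+c*m[:,0]-s*m[:,1],p[1]+s*m[:,0]+c*m[:,1],m[:,2]+(p[3] if len(p)>3 else 0)]
def fit(c,model,px,p0,z=0):
    f=lambda p:(proj(c,place(model,[*p,z]))-px).ravel()
    r=least_squares(f,p0,loss="soft_l1"); return r.x,f(r.x).reshape(-1,2)
E
python3 - <<'E'
from h import *
from workcell import calibration
c=calibration("top"); o=np.array([195,215])
tp=np.array([[602,341],[487,443],[616,492],[580,193],[705,237],[548,225],[503,354],[700,278],[654,407]])/4.2+o
tm=[[0,0,62],[-64,32,42],[-64,-32,42],[67,32,42],[67,-32,42],[45,37,18],[-20,37,18],[45,-37,18],[-20,-37,18]]
bp=np.array([[65,380],[248,384],[75,52],[258,60],[95,50],[240,56]])/4.2+o
bm=[[-78,44,36],[-78,-44,36],[78,44,36],[78,-44,36],[81,35,28],[81,-35,28]]
for m,p in((tm,tp),(bm,bp)):
    x,r=fit(c,m,p,[.5,-.2,0]); print(x.round(4),np.degrees(x[2]),r.round(1).tolist())
E
```

```text
[ 0.4339 -0.2488 -0.3738] -21.41905248513866 [[-0.6, 0.2], [-0.4, 1.5], [-0.1, 1.0], [-0.0, -2.5], [0.9, -1.9], [0.9, 0.1], [0.7, 0.0], [-0.6, -0.1], [-0.4, -0.0]]
[ 0.4965 -0.047  -0.0478] -2.7388580194182364 [[-1.2, 1.5], [0.5, 1.3], [-0.6, 0.1], [0.4, -0.9], [-0.0, -0.4], [0.6, -1.1]]
```

```bash
cat >> h.py <<'E'
def go(st,path,step=0.055):
    """path: list of (x,y,z,yaw deg); prints rows in move_arm units, tool pointing down"""
    p=np.array(st["position"]); Rm=R.from_euler("xyz",st["tool_rot"])
    for x,y,z,yaw in path:
        Rt=R.from_euler("xyz",[np.pi,0,np.radians(yaw)]); t=np.array([x,y,z])
        rv=(Rm.inv()*Rt).as_rotvec(); d=t-p
        n=int(max(np.ceil(np.linalg.norm(d)/step),np.ceil(np.linalg.norm(rv)/np.radians(10)),1))
        print("n",n)
        rr=R.from_rotvec(rv/n)
        for i in range(n):
            print("  ",(Rm.inv().apply(d/n)/.8).round(4).tolist(),(rv/n/np.pi).round(4).tolist()); Rm=Rm*rr
        p=t;Rm=Rt
E
python3 - <<'E'
from h import *
from workcell import bot,calibration
s=bot.observe()
go(s,[(.45,.22,.26,158.6),(.42,-.2,.26,158.6)])
c=calibration("wrist");Tw=np.eye(4);Tw[:3,:3]=R.from_euler("xyz",s["tool_rot"]).as_matrix();Tw[:3,3]=s["position"]
print((np.linalg.inv(Tw)@c["T"]).round(3),c["camera_matrix"])
E
```

```text
n 9
   [-0.0525, -0.0411, -0.004] [-0.0, 0.0, 0.0039]
   [-0.053, -0.0404, -0.004] [-0.0, 0.0, 0.0039]
   [-0.0535, -0.0398, -0.004] [-0.0, 0.0, 0.0039]
   [-0.0539, -0.0391, -0.004] [-0.0, 0.0, 0.0039]
   [-0.0544, -0.0384, -0.004] [-0.0, 0.0, 0.0039]
   [-0.0549, -0.0377, -0.004] [-0.0, 0.0, 0.0039]
   [-0.0554, -0.0371, -0.004] [-0.0, 0.0, 0.0039]
   [-0.0558, -0.0364, -0.004] [-0.0, 0.0, 0.0039]
   [-0.0563, -0.0357, -0.0041] [-0.0, 0.0, 0.0039]
n 8
   [-0.0196, -0.0628, -0.0] [0.0, 0.0, 0.0]
   [-0.0196, -0.0628, -0.0] [0.0, 0.0, 0.0]
   [-0.0196, -0.0628, -0.0] [0.0, 0.0, 0.0]
   [-0.0196, -0.0628, -0.0] [0.0, 0.0, 0.0]
   [-0.0196, -0.0628, -0.0] [0.0, 0.0, 0.0]
   [-0.0196, -0.0628, -0.0] [0.0, 0.0, 0.0]
   [-0.0196, -0.0628, -0.0] [0.0, 0.0, 0.0]
   [-0.0196, -0.0628, -0.0] [0.0, 0.0, 0.0]
[[-0.    -0.953 -0.304  0.078]
 [ 1.     0.    -0.001  0.   ]
 [ 0.001 -0.304  0.953 -0.143]
 [ 0.     0.     0.     1.   ]] [[399.97624455   0.         315.19449243]
 [  0.         399.97624455 234.43951383]
 [  0.           0.           1.        ]]
```

>>> move_arm(jaw=[0,0,0,0,0,0,0,0,0,0], dp=[[-0.053,-0.041,-0.004],[-0.053,-0.04,-0.004],[-0.0535,-0.04,-0.004],[-0.054,-0.039,-0.004],[-0.0545,-0.038,-0.004],[-0.055,-0.038,-0.004],[-0.0555,-0.037,-0.004],[-0.056,-0.036,-0.004],[-0.056,-0.036,-0.004],[0,0,0]], rotation=[[0,0,0.004],[0,0,0.004],[0,0,0.004],[0,0,0.004],[0,0,0.004],[0,0,0.004],[0,0,0.004],[0,0,0.004],[0,0,0.004],[0,0,0]])

```text
clock: 1.35
position: [0.4525, 0.2169, 0.2602]
tool_rot: [-3.141, 0.001, 2.761]
force: [-0.2, 0.9, 0.8]
grip_width: 0.0852
```

>>> move_arm(jaw=[0,0,0,0,0,0,0,0,0,0], dp=[[-0.0196,-0.063,0],[-0.0196,-0.063,0],[-0.0196,-0.063,0],[-0.0196,-0.063,0],[-0.0196,-0.063,0],[-0.0196,-0.063,0],[-0.0196,-0.063,0],[-0.0196,-0.063,0],[0,0,0],[0,0,0]], rotation=[[0,0,0],[0,0,0],[0,0,0],[0,0,0],[0,0,0],[0,0,0],[0,0,0],[0,0,0],[0,0,0],[0,0,0]])

```text
clock: 2.6
position: [0.4198, -0.2, 0.2599]
tool_rot: [3.141, -0.001, 2.767]
force: [0.2, 0.3, -0.1]
grip_width: 0.0854
```

Run:
```python
from h import *
from workcell import bot,calibration,grab_frame
s=bot.observe();print(s["clock"],s["position"],s["tool_rot"],s["qpos"],s["force"])
c=calibration("wrist");np.savez("pics/w1.npz",T=c["T"],K=c["camera_matrix"])
cv2.imwrite("pics/w1.png",grab_frame("wrist"))
print(proj(c,place([[0,0,62]],[.434,-.249,-.374])))
```

```text
2.6 [ 0.41977735 -0.19996975  0.25986656] [ 3.14135245e+00 -6.06231849e-04  2.76717624e+00] [-0.00915969  0.24374447  0.39358033  1.98484936 -0.11560171  0.93479572
  1.6392064 ] [ 0.19394818  0.34264257 -0.13415273]
[[269.98456772 235.09677676]]
```

View pics/w1.png

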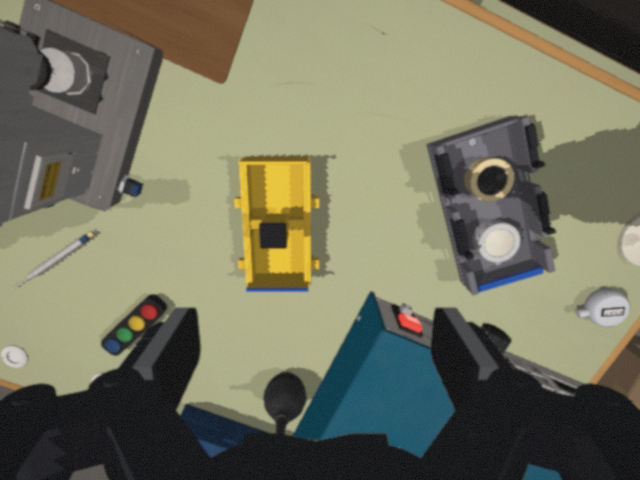

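The wrist view shows the tote upright at (275,222) with its post top at (273,235), 3 px from prediction. The bin is at (490,205), blue end at (510,280). I'll enlarge it for a fine fit of both.

Run:
```python
import cv2
a=cv2.imread("pics/w1.png")
l=a[145:305,225:330]; r=a[110:300,420:560]
k=lambda i,f:cv2.resize(i,None,fx=f,fy=f,interpolation=cv2.INTER_CUBIC)
import numpy as np
L=k(l,3);Rr=k(r,3)
im=np.zeros((570,315+420,3),np.uint8);im[:480,:315]=L;im[:570,315:]=Rr
cv2.imwrite("pics/c2.png",im)
```

```text
(no output)
```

View pics/c2.png

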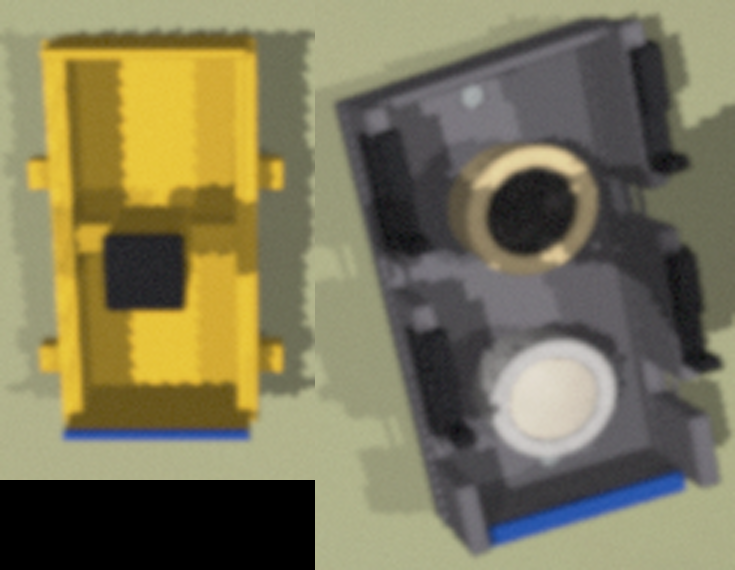

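Run:
```python
from h import *
from workcell import bot
d=np.load("pics/w1.npz");c={"T":d["T"],"camera_matrix":d["K"]}
px=np.array([[145,271],[272,173],[38,173],[270,355],[50,355],[42,42],[255,40]])/3+[225,145]
m=[[0,0,62],[-20,37,18],[-20,-37,18],[45,37,18],[45,-37,18],[-64,-32,42],[-64,32,42]]
x,r=fit(c,m,px,[.43,-.25,-.37]);print(x.round(4),np.degrees(x[2]),r.round(1).tolist())
go(bot.observe(),[(.53,-.047,.22,177.3)])
```

```text
[ 0.4349 -0.246  -0.3845] -22.03189783601179 [[0.1, -0.5], [-0.6, -0.4], [2.2, -1.1], [-0.6, 0.4], [1.2, -0.3], [-0.7, 0.5], [-0.1, 1.9]]
n 4
   [-0.0146, 0.057, 0.0125] [0.0, -0.0, -0.026]
   [-0.0192, 0.0556, 0.0125] [0.0, -0.0, -0.026]
   [-0.0237, 0.0538, 0.0125] [0.0, -0.0, -0.026]
   [-0.028, 0.0517, 0.0125] [0.0, -0.0, -0.026]
```

Run:
```python
from h import *
from workcell import calibration
d=np.load("pics/w1.npz");c={"T":d["T"],"camera_matrix":d["K"]};t=calibration("top")
P=lambda c:c["camera_matrix"]@np.linalg.inv(c["T"])[:3]
X=cv2.triangulatePoints(P(c),P(t),np.array([372.,293]),np.array([304.5,240.]));print((X[:3]/X[3]).ravel())
```

```text
[ 0.54958725 -0.18689553  0.00647667]
```

>>> move_arm(jaw=[0,0,0,0,0,0,0], dp=[[-0.0146,0.057,0.004],[-0.0192,0.0556,0.004],[-0.0237,0.0538,0.004],[-0.028,0.0517,0.004],[0,0,0],[0,0,0],[0,0,0]], rotation=[[0,0,-0.026],[0,0,-0.026],[0,0,-0.026],[0,0,-0.026],[0,0,0],[0,0,0],[0,0,0]])

```text
clock: 3.52
position: [0.5296, -0.0486, 0.2475]
tool_rot: [-3.142, 0.0, 3.093]
force: [0.1, 0.3, 0.1]
grip_width: 0.0856
```

Run:
```python
from h import *
from workcell import bot,calibration,grab_frame
s=bot.observe();print(s["clock"],s["position"],s["tool_rot"],np.abs(s["qd"]).max())
c=calibration("wrist");np.savez("pics/w2.npz",T=c["T"],K=c["camera_matrix"])
a=grab_frame("wrist");cv2.imwrite("pics/w2.png",a)
q=proj(c,place([[0,0,40]],[.4965,-.047,-.048]))[0];print(q)
x0,y0=(q-[95,120]).astype(int);y0=max(y0,0);print(x0,y0)
cv2.imwrite("pics/c3.png",cv2.resize(a[y0:y0+240,x0:x0+190],None,fx=2.5,fy=2.5,interpolation=cv2.INTER_CUBIC))
```

```text
3.525 [ 0.52956246 -0.04856459  0.24747956] [-3.14150790e+00  7.54524438e-05  3.09260867e+00] 0.00629546822719351
[315.06459483 161.08841388]
220 41
```

View pics/c3.png

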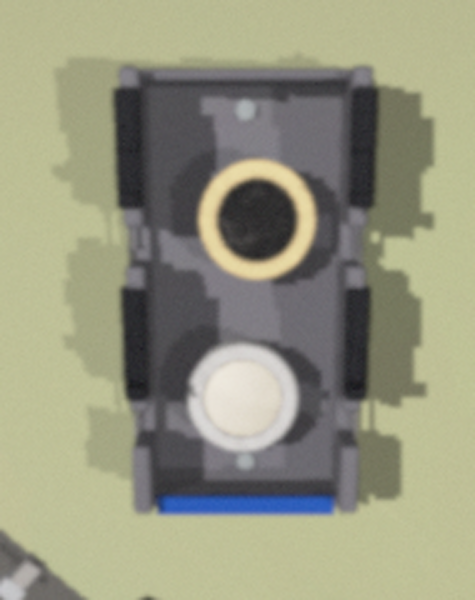

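The near-overhead view of the bin is clean: rear corners (120,67) and (374,67), blue plate bottom corners (159,515) and (333,513). The black strips span rows 88–207 and 288–400, so they also give a rough s.

Run:
```python
from h import *
d=np.load("pics/w2.npz");c={"T":d["T"],"camera_matrix":d["K"]};o=[220,41]
px=np.array([[120,67],[374,67],[135,512],[355,512],[246,514]])/2.5+o
m=[[-78,-44,36],[-78,44,36],[78,-44,36],[78,44,36],[81,0,28]]
x,r=fit(c,m,px,[.4965,-.047,-.048]);print(x.round(4),np.degrees(x[2]),r.round(1).tolist())
for s in(-6,0,6):
    q=proj(c,place([[-71.5+s,-39,44],[-33.5+s,-39,49],[-6.5+s,-39,44],[31.5+s,-39,49],[-26.5,-39,36],[-13.5,-39,36]],x));print(s,((q-o)*2.5).round(0).tolist())
```

```text
[ 0.4988 -0.044  -0.049 ] -2.804717011399137 [[-2.7, -0.5], [2.8, -0.5], [-2.4, 0.7], [3.3, 0.8], [-0.0, 0.1]]
-6 [[126.0, 65.0], [128.0, 189.0], [132.0, 271.0], [134.0, 384.0], [133.0, 227.0], [135.0, 266.0]]
0 [[126.0, 85.0], [129.0, 208.0], [133.0, 289.0], [135.0, 401.0], [133.0, 227.0], [135.0, 266.0]]
6 [[127.0, 105.0], [129.0, 227.0], [133.0, 307.0], [136.0, 417.0], [133.0, 227.0], [135.0, 266.0]]
```

Run:
```python
from h import *
from workcell import bot
go(bot.observe(),[(.4345,-.247,.2,158.2),(.4345,-.247,.03,158.2)],.057)
```

```text
n 4
   [0.0266, -0.0634, 0.0149] [-0.0, 0.0, 0.0264]
   [0.0213, -0.0654, 0.0149] [-0.0, 0.0, 0.0264]
   [0.0158, -0.0669, 0.0149] [-0.0, 0.0, 0.0264]
   [0.0102, -0.068, 0.0149] [-0.0, 0.0, 0.0264]
n 3
   [0.0, -0.0, 0.0708] [0.0, 0.0, 0.0]
   [0.0, -0.0, 0.0708] [0.0, 0.0, 0.0]
   [0.0, -0.0, 0.0708] [0.0, 0.0, 0.0]
```

>>> move_arm(jaw=[0,0,0,0,0,0,0,0,0,0], dp=[[0.0266,-0.0634,0.0149],[0.0213,-0.0654,0.0149],[0.0158,-0.0669,0.0149],[0.0102,-0.068,0.0149],[0,0,0],[0,0,0.05],[0,0,0.05],[0,0,0.04],[0,0,0],[0,0,0]], rotation=[[0,0,0.0264],[0,0,0.0264],[0,0,0.0264],[0,0,0.0264],[0,0,0],[0,0,0],[0,0,0],[0,0,0],[0,0,0],[0,0,0]])

```text
clock: 4.82
position: [0.4356, -0.247, 0.0888]
tool_rot: [3.142, 0.001, 2.762]
force: [0.5, 0.7, 0.3]
grip_width: 0.0856
```

Run:
```python
from h import *
from workcell import bot
s=bot.observe();print(s["position"],s["tool_rot"],s["force"])
go(s,[(.4345,-.247,.03,158.2)],.02)
```

```text
[ 0.43560686 -0.24698637  0.08882529] [3.14154482e+00 1.25093806e-03 2.76152339e+00] [0.53055217 0.68815898 0.27906735]
n 3
   [0.0005, -0.0002, 0.0245] [0.0, 0.0001, 0.0]
   [0.0004, -0.0002, 0.0245] [0.0, 0.0001, 0.0]
   [0.0004, -0.0002, 0.0245] [0.0, 0.0001, 0.0]
```

>>> move_arm(jaw=[0,0,0,0,0,130,190,255,255,255], dp=[[0,0,0.025],[0,0,0.025],[0,0,0.0235],[0,0,0],[0,0,0],[0,0,0],[0,0,0],[0,0,0],[0,0,0],[0,0,0]], rotation=[[0,0,0],[0,0,0],[0,0,0],[0,0,0],[0,0,0],[0,0,0],[0,0,0],[0,0,0],[0,0,0],[0,0,0]], squeeze=40)

```text
clock: 6.08
position: [0.4351, -0.2468, 0.029]
tool_rot: [3.142, 0.0, 2.762]
force: [-1.3, 0.5, 4.9]
grip_width: 0.0235
```

>>> move_arm(jaw=[255,255,255,255], dp=[[0,0,0],[0,0,0],[0,0,-0.01],[0,0,0]], rotation=[[0,0,0],[0,0,0],[0,0,0],[0,0,0]])

```text
clock: 6.58
position: [0.4353, -0.2469, 0.0374]
tool_rot: [-3.142, 0.001, 2.762]
force: [0.1, 0.8, -2.8]
grip_width: 0.0237
```

Run:
```python
from h import *
from workcell import bot
s=bot.observe();print(s["position"],s["tool_rot"],s["force"],s["grip_width"],s["moment"])
```

```text
[ 0.43529251 -0.24691379  0.03739092] [-3.14150495e+00  7.14293854e-04  2.76160886e+00] [ 0.13903845  0.82219211 -2.83235033] 0.023732879614997197 [0.00517802 0.01696693 0.0676114 ]
```

Run:
```python
from h import *
from workcell import bot
go(bot.observe(),[(.4353,-.2469,.135,158.2),(.482,-.0433,.135,-2.8)],.05)
```

```text
n 2
   [-0.0, 0.0, -0.061] [-0.0, 0.0001, 0.0001]
   [-0.0, 0.0, -0.061] [-0.0, 0.0001, 0.0001]
n 17
   [0.0024, 0.0152, 0.0] [0.0, -0.0, 0.0526]
   [0.0048, 0.0146, 0.0] [0.0, -0.0, 0.0526]
   [0.0072, 0.0136, 0.0] [0.0, -0.0, 0.0526]
   [0.0093, 0.0122, 0.0] [0.0, -0.0, 0.0526]
   [0.0112, 0.0105, 0.0] [0.0, -0.0, 0.0526]
   [0.0128, 0.0085, 0.0] [0.0, -0.0, 0.0526]
   [0.014, 0.0063, 0.0] [0.0, -0.0, 0.0526]
   [0.0148, 0.0039, 0.0] [0.0, -0.0, 0.0526]
   [0.0153, 0.0014, 0.0] [0.0, -0.0, 0.0526]
   [0.0153, -0.0011, -0.0] [0.0, -0.0, 0.0526]
   [0.0149, -0.0036, -0.0] [0.0, -0.0, 0.0526]
   [0.0141, -0.006, -0.0] [0.0, -0.0, 0.0526]
   [0.0129, -0.0083, -0.0] [0.0, -0.0, 0.0526]
   [0.0114, -0.0103, -0.0] [0.0, -0.0, 0.0526]
   [0.0096, -0.012, -0.0] [0.0, -0.0, 0.0526]
   [0.0075, -0.0134, -0.0] [0.0, -0.0, 0.0526]
   [0.0051, -0.0145, -0.0] [0.0, -0.0, 0.0526]
```

>>> move_arm(jaw=[255,255,255,255,255,255,255,255,255,255], dp=[[0,0,-0.061],[0,0,-0.061],[0.0024,0.0152,0],[0.0048,0.0146,0],[0.0072,0.0136,0],[0.0093,0.0122,0],[0.0112,0.0105,0],[0.0128,0.0085,0],[0.014,0.0063,0],[0.0148,0.0039,0]], rotation=[[0,0,0],[0,0,0],[0,0,0.0526],[0,0,0.0526],[0,0,0.0526],[0,0,0.0526],[0,0,0.0526],[0,0,0.0526],[0,0,0.0526],[0,0,0.0526]])

```text
clock: 7.82
position: [0.4569, -0.1504, 0.1344]
tool_rot: [-3.142, -0.0, 1.434]
force: [0.0, 0.7, -1.2]
grip_width: 0.0235
```

>>> move_arm(jaw=[255,255,255,255,255,255,255,255,255,255], dp=[[0.0153,0.0014,0],[0.0153,-0.0011,0],[0.0149,-0.0036,0],[0.0141,-0.006,0],[0.0129,-0.0083,0],[0.0114,-0.0103,0],[0.0096,-0.012,0],[0.0075,-0.0134,0],[0.0051,-0.0145,0],[0,0,0]], rotation=[[0,0,0.0526],[0,0,0.0526],[0,0,0.0526],[0,0,0.0526],[0,0,0.0526],[0,0,0.0526],[0,0,0.0526],[0,0,0.0526],[0,0,0.0526],[0,0,0]])

```text
clock: 9.07
position: [0.4814, -0.0425, 0.1341]
tool_rot: [3.141, 0.001, -0.045]
force: [-1.2, 0.0, -1.7]
grip_width: 0.0235
```

Run:
```python
from h import *
from workcell import bot,calibration,grab_frame
s=bot.observe();print(s["clock"],s["position"],s["tool_rot"],s["force"],s["grip_width"],s["qpos"])
go(s,[(.482,-.0433,.135,-2.8),(.482,-.0433,.075,-2.8)],.02)
c=calibration("wrist");np.savez("pics/w3.npz",T=c["T"],K=c["camera_matrix"])
a=grab_frame("wrist");b=grab_frame("top")
cv2.imwrite("pics/w3.png",a)
k=cv2.resize(b[200:340,165:305],(480,480),interpolation=cv2.INTER_CUBIC)
cv2.imwrite("pics/c4.png",np.hstack([a[:,160:480],k]))
```

```text
9.075 [ 0.48137987 -0.04251086  0.13406888] [ 3.14077905e+00  7.40215632e-04 -4.51055897e-02] [-1.24566466  0.02412247 -1.74890476] 0.02352738932650666 [-0.77462827  0.77771846  1.12165278  2.08736394 -0.93095818  0.90598582
 -0.72191396]
n 1
   [0.0008, 0.001, -0.0012] [0.0003, 0.0002, 0.0012]
n 4
   [0.0, -0.0, 0.0188] [0.0, 0.0, 0.0]
   [0.0, -0.0, 0.0188] [0.0, 0.0, 0.0]
   [0.0, -0.0, 0.0188] [0.0, 0.0, 0.0]
   [0.0, -0.0, 0.0188] [0.0, 0.0, 0.0]
```

View pics/c4.png

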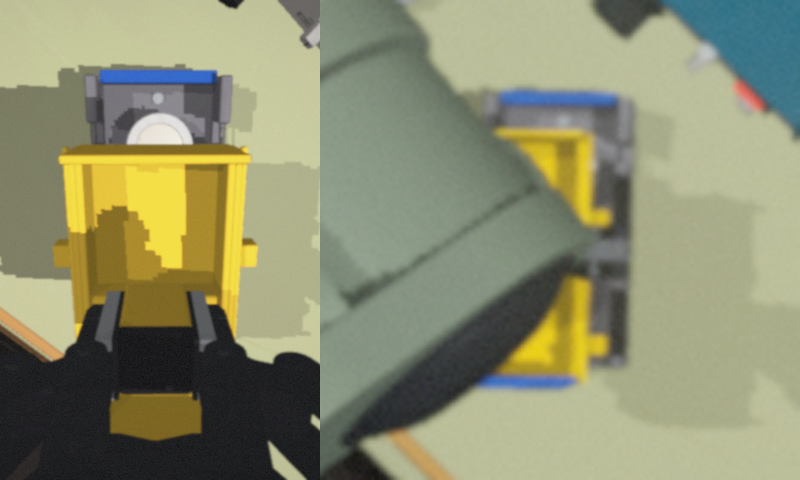

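Run:
```python
from h import *
d=np.load("pics/w3.npz");c={"T":d["T"],"camera_matrix":d["K"]}
px=np.array([[60,156],[249,156],[62,253],[250,253]])+[160,0.]
m=[[-64,-32,42],[-64,32,42],[-20,-37,18],[-20,37,18]]
x,r=fit(c,m,px,[.48,-.043,np.pi-.05],.105);print(x.round(4),np.degrees(x[2]),r.round(1).tolist())
px=np.array([[86,75],[232,75],[158.5,71]])+[160,0.];m=[[78,42,36],[78,-42,36],[81,0,28]]
f=lambda p:(proj(c,place(m,[*p,-.049]))-px).ravel();r=least_squares(f,[.5,-.04]);print(r.x,f(r.x).round(1))
```

```text
[ 0.4801 -0.0423  3.0964] 177.4107797541435 [[-4.1, -0.9], [6.1, -0.9], [3.5, 3.7], [-4.8, 3.6]]
[ 0.4977104  -0.04493145] [-1.9 -0.1  1.7  0.6  0.3 -0.3]
```

The turned tote is held level over the bin, blue end opposite, lateral error about 1 mm. Next I lower it to just above the decks.

>>> move_arm(jaw=[255,255,255,255,255,255], dp=[[0,0.0015,0.02],[0,0,0.02],[0,0,0.02],[0,0,0.0145],[0,0,0],[0,0,0]], rotation=[[0,0,0.0012],[0,0,0],[0,0,0],[0,0,0],[0,0,0],[0,0,0]])

```text
clock: 9.93
position: [0.4815, -0.0445, 0.0751]
tool_rot: [3.141, -0.0, -0.051]
force: [0.2, -0.7, -2.9]
grip_width: 0.0237
```

```bash
cat > st.py <<'E'
from h import *
from workcell import bot
s=bot.observe();p=s["position"];a=-.049;b=np.array([.4983,-.0445])
d=p[:2]-b;print(s["clock"],"base xy mm",(1e3*(np.cos(a)*d[0]+np.sin(a)*d[1])).round(2),(1e3*(-np.sin(a)*d[0]+np.cos(a)*d[1])).round(2),"tcp z",(p[2]*1e3).round(2),"rot",np.degrees(s["tool_rot"]).round(2),"F",s["force"].round(2),"M",s["moment"].round(2),s["grip_width"].round(4),s["qpos"][2].round(2))
E
python3 st.py
```

```text
Traceback (most recent call last):
  File "st.py", line 4, in <module>
    d=p[:2]-b;print(s["clock"],"base xy mm",(1e3*(np.cos(a)*d[0]+np.sin(a)*d[1])).round(2),(1e3*(-np.sin(a)*d[0]+np.cos(a)*d[1])).round(2),"tcp z",(p[2]*1e3).round(2),"rot",np.degrees(s["tool_rot"]).round(2),"F",s["force"].round(2),"M",s["moment"].round(2),s["grip_width"].round(4),s["qpos"][2].round(2))
                                                                                                                                                                                                                                                                 ^^^^^^^^^^^^^^^^^^^^^
AttributeError: 'float' object has no attribute 'round'
```

>>> move_arm(jaw=[255,255,255,255,255], dp=[[0,-0.0008,0.0025],[0,0,0.0025],[0,0,0.0025],[0,0,0.0015],[0,0,0]], rotation=[[0,0,0],[0,0,0],[0,0,0],[0,0,0],[0,0,0]])

```text
clock: 10.55
position: [0.4813, -0.0438, 0.0676]
tool_rot: [3.142, 0.0, -0.051]
force: [0.3, -0.2, -2.8]
grip_width: 0.0232
```

```bash
sed -i 's/s\["grip_width"\].round(4)/round(s["grip_width"],4)/' st.py; python3 st.py
```

```text
10.55 base xy mm -16.98 -0.1 tcp z 67.56 rot [ 1.80e+02  1.00e-02 -2.94e+00] F [ 0.29 -0.18 -2.8 ] M [ 0.01  0.01 -0.03] 0.0232 0.98
```

No contact yet. I'll go down in about 1 mm steps.

>>> move_arm(jaw=[255,255,255], dp=[[0,0,0.00125],[0,0,0.00065],[0,0,0]], rotation=[[0,0,0.0005],[0,0,0],[0,0,0]])

```text
clock: 10.92
position: [0.4814, -0.0437, 0.0661]
tool_rot: [3.142, 0.0, -0.053]
force: [-0.6, 0.4, -2.4]
grip_width: 0.0234
```

>>> move_arm(jaw=[255,255,255], dp=[[0,0,0.00065],[0,0,0],[0,0,0]], rotation=[[0,0,0],[0,0,0],[0,0,0]])

```text
clock: 11.3
position: [0.4814, -0.0437, 0.0656]
tool_rot: [3.142, 0.0, -0.053]
force: [1.2, -0.3, -2.6]
grip_width: 0.0236
```

>>> move_arm(jaw=[255,255,255], dp=[[0,0,0.0009],[0,0,0],[0,0,0]], rotation=[[0,0,-0.0012],[0,0,0],[0,0,0]])

```text
clock: 11.68
position: [0.4814, -0.0437, 0.0649]
tool_rot: [-3.142, 0.0, -0.049]
force: [0.1, 0.2, -1.5]
grip_width: 0.0235
```

>>> move_arm(jaw=[255,255,255], dp=[[0,0,0.0006],[0,0,0],[0,0,0]], rotation=[[0,0,0],[0,0,0],[0,0,0]])

```text
clock: 12.05
position: [0.4814, -0.0438, 0.0644]
tool_rot: [3.142, -0.0, -0.049]
force: [-0.5, 0.7, 2.1]
grip_width: 0.0236
```

Contact on the decks at TCP z ≈ 65 mm, as expected for a 36 mm underside height, with about 5 N down. Now I slide, first 8 mm, which is safe for any s.

>>> move_arm(jaw=[255,255,255,255,255,255,255], dp=[[0.0015,0,0],[0.0018,0,0],[0.0018,0,0],[0.0018,0,0],[0.0018,0,0],[0.0013,0,0],[0,0,0]], rotation=[[0,0,0],[0,0,0],[0,0,0],[0,0,0],[0,0,0],[0,0,0],[0,0,0]])

```text
clock: 12.92
position: [0.4895, -0.0442, 0.0644]
tool_rot: [3.141, -0.0, -0.049]
force: [-0.1, 0.4, 2.9]
grip_width: 0.0231
```

```bash
python3 st.py
```

```text
12.925 base xy mm -8.77 -0.1 tcp z 64.38 rot [ 1.7999e+02 -1.0000e-02 -2.8200e+00] F [-0.1   0.44  2.88] M [-0.2   0.23 -0.  ] 0.0231 0.97
```

>>> move_arm(jaw=[255,255,255], dp=[[0.00125,0,0],[0.00125,0,0],[0,0,0]], rotation=[[0,0,0],[0,0,0],[0,0,0]])

```text
clock: 13.3
position: [0.4915, -0.0442, 0.0644]
tool_rot: [3.142, -0.0, -0.049]
force: [-1.1, 0.3, 3.2]
grip_width: 0.0236
```

>>> move_arm(jaw=[255,255,255], dp=[[0.00125,0,0],[0.00125,0,0],[0,0,0]], rotation=[[0,0,0],[0,0,0],[0,0,0]])

```text
clock: 13.68
position: [0.4935, -0.0443, 0.0644]
tool_rot: [3.142, -0.0, -0.049]
force: [-1.5, -0.3, 2.7]
grip_width: 0.0235
```

Still on the decks at x ≈ -4.8 mm, with friction about 1–1.5 N.

>>> move_arm(jaw=[255,255,255], dp=[[0.00125,0,0],[0.00125,0,0],[0,0,0]], rotation=[[0,0,0],[0,0,0],[0,0,0]])

```text
clock: 14.05
position: [0.4955, -0.0444, 0.0644]
tool_rot: [3.142, -0.0, -0.049]
force: [-2.0, 0.9, 1.3]
grip_width: 0.0236
```

>>> move_arm(jaw=[255,255,255], dp=[[0.00125,0,0],[0,0,0],[0,0,0]], rotation=[[0,0,0],[0,0,0],[0,0,0]])

```text
clock: 14.42
position: [0.4965, -0.0445, 0.0644]
tool_rot: [3.141, -0.0, -0.049]
force: [-1.1, 0.3, 3.0]
grip_width: 0.0235
```

>>> move_arm(jaw=[255,255,255], dp=[[0.00125,0,0],[0,0,0],[0,0,0]], rotation=[[0,0,0],[0,0,0],[0,0,0]])

```text
clock: 14.8
position: [0.4974, -0.0445, 0.0644]
tool_rot: [3.142, -0.0, -0.049]
force: [-0.9, 0.2, 1.8]
grip_width: 0.0237
```

>>> move_arm(jaw=[255,255,255], dp=[[0.00125,0,0],[0,0,0],[0,0,0]], rotation=[[0,0,0],[0,0,0],[0,0,0]])

```text
clock: 15.18
position: [0.4984, -0.0445, 0.0643]
tool_rot: [3.142, -0.0, -0.049]
force: [-0.1, 0.1, -2.6]
grip_width: 0.0235
```

Fz fell to the free weight (-2.6 N), so the lugs are over the pockets at x ≈ 0. I'll centre by 1 mm and lower.

>>> move_arm(jaw=[255,255,255,255,255], dp=[[0.00125,0,0],[0,0,0],[0,0,0.0012],[0,0,0.0012],[0,0,0]], rotation=[[0,0,0],[0,0,0],[0,0,0],[0,0,0],[0,0,0]])

```text
clock: 15.8
position: [0.4993, -0.0446, 0.0624]
tool_rot: [3.142, 0.0, -0.049]
force: [-0.6, -0.8, -1.8]
grip_width: 0.0236
```

```bash
python3 st.py
```

```text
15.8 base xy mm 1.03 -0.09 tcp z 62.37 rot [ 1.80e+02  1.00e-02 -2.82e+00] F [-0.55 -0.83 -1.83] M [-0.01 -0.    0.02] 0.0236 0.97
```

Down to 62.4 without resistance. I'll go on to the floor, expected near 61.

>>> move_arm(jaw=[255,255,255,255], dp=[[0,0,0.0009],[0,0,0.0006],[0,0,0],[0,0,0]], rotation=[[0,0,0],[0,0,0],[0,0,0],[0,0,0]])

```text
clock: 16.3
position: [0.4994, -0.0446, 0.0613]
tool_rot: [3.142, -0.0, -0.049]
force: [-0.2, 0.6, -2.4]
grip_width: 0.024
```

>>> move_arm(jaw=[255,255,255], dp=[[0,0,0.0005],[0,0,0],[0,0,0]], rotation=[[0,0,0],[0,0,0],[0,0,0]])

```text
clock: 16.68
position: [0.4994, -0.0446, 0.0609]
tool_rot: [3.142, -0.0, -0.049]
force: [0.2, 0.7, -1.0]
grip_width: 0.0236
```

>>> move_arm(jaw=[255,255,255], dp=[[0,0,0.0005],[0,0,0],[0,0,0]], rotation=[[0,0,0],[0,0,0],[0,0,0]])

```text
clock: 17.05
position: [0.4994, -0.0446, 0.0605]
tool_rot: [-3.142, -0.0, -0.049]
force: [-0.5, 0.6, 1.7]
grip_width: 0.0237
```

>>> move_arm(jaw=[255,255,255], dp=[[0.0006,0,0],[0.0006,0,0],[0,0,0]], rotation=[[0,0,0],[0,0,0],[0,0,0]])

```text
clock: 17.42
position: [0.5003, -0.0447, 0.0605]
tool_rot: [3.141, 0.0, -0.049]
force: [-0.3, 0.3, 1.4]
grip_width: 0.0237
```

Seated: floor contact 4.0 mm below deck height, about 4 N. Releasing.

>>> move_arm(jaw=[200,120,60,0,0,0,0,0], dp=[[0,0,0],[0,0,0],[0,0,0],[0,0,0],[0,0,0],[0,0,0],[0,0,0],[0,0,0]], rotation=[[0,0,0],[0,0,0],[0,0,0],[0,0,0],[0,0,0],[0,0,0],[0,0,0],[0,0,0]])

```text
clock: 18.42
position: [0.5004, -0.0447, 0.0605]
tool_rot: [3.142, -0.0, -0.049]
force: [0.0, 0.1, -0.4]
grip_width: 0.0852
```

>>> move_arm(jaw=[0,0,0,0,0,0,0,0], dp=[[0,0,-0.01],[0,0,-0.03],[0,0,-0.05],[0,0,-0.06],[0,0,-0.05],[0,0,-0.02],[0,0,0],[0,0,0]], rotation=[[0,0,0],[0,0,0],[0,0,0],[0,0,0],[0,0,0],[0,0,0],[0,0,0],[0,0,0]])

```text
clock: 19.42
position: [0.4999, -0.0445, 0.2356]
tool_rot: [-3.142, 0.001, -0.049]
force: [-0.8, -0.6, -0.3]
grip_width: 0.0856
```

```bash
python3 st.py
python3 - <<'E'
from h import *
from workcell import calibration,grab_frame
a=grab_frame("wrist");b=grab_frame("scene")
cv2.imwrite("pics/w5.png",a)
k=cv2.resize(b[170:330,210:350],(420,480),interpolation=cv2.INTER_CUBIC)
cv2.imwrite("pics/c5.png",np.hstack([a[:,140:500],k]))
c=calibration("wrist");np.savez("pics/w5.npz",T=c["T"],K=c["camera_matrix"])
E
```

```text
19.425 base xy mm 1.63 0.12 tcp z 235.63 rot [-1.7999e+02  7.0000e-02 -2.8100e+00] F [-0.75 -0.57 -0.29] M [0.05 0.02 0.01] 0.0856 1.29
```

View pics/c5.png

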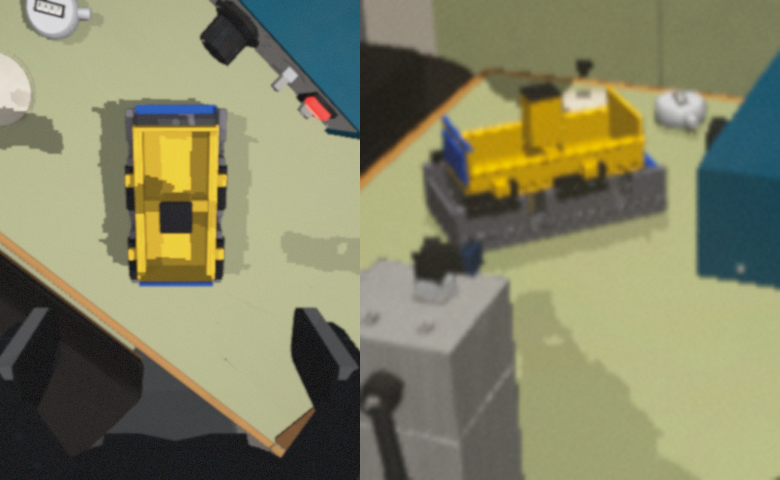

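The wrist view shows the tote squarely on the bin, with the post at (175,217) in the crop and the blue ends at opposite ends. The scene view shows it level, lugs down between the black strips. The gripper is clear, so I'm handing in.

```bash
python3 -c "
from workcell import workorder
print(workorder.job_done())"
```

```text
the job is handed in; nothing more can be done
None
```

The tote is stacked on the grey bin, turned half a turn with the blue ends opposite, seated in the pockets and released. I handed the job in at about 19.5 s; no verdict is reported.

- **On the decks:** the tote met the decks at TCP z ≈ 64.9 mm, as expected for an underside height of 36 mm. I kept it down with about 5 N and slid it towards the grey bin's blue end.
- **Into the pockets:** the down force fell to the tote's own weight at x ≈ 0, so the pocket shift s is about +1 mm. The bin image had suggested about 0 mm. I lowered it there rather than pushing it on to the stops. It met the floor at 60.9 mm, 4.0 mm below the decks, and I pressed it with about 4 N.
- **Stops not felt:** a 1 mm nudge forward met no stop within the pockets' play, and I did not push further.
- **Last checks:** the final pictures show the tote level with its lugs down. The gripper was open, 175 mm above its release height, and reading no load.
- **Disagreement:** the top and wrist cameras placed the bin and tote 2–4 mm apart. I used the wrist-camera values, and there was no sideways force while seating.

I saw no contact with the pots or the other things, but I did not measure their positions afterwards.

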